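# Take the glued battery pack out of the ratchet vise and put it back in the tool case

### The job

The glue on the battery pack has set: lift the red pawl of the quick-release vise, slide the jaw fully back to its stop and take the pack out, never dragging it out of the closed vise. Put the pack back upright, contacts up, into its pocket in the open tool case so that it stands flat on the pocket floor; lower it in, do not drop it, and leave the other things on the bench where they are.

Things in the scene. Friction and masses are not known exactly. Their poses are not given: they have to be found in the camera images.
- vise: Quick-release ratchet vise, fixed, blue-grey, base 227 x 100 x 12 mm. Origin on the bench under the middle of the work rest; x runs from the sliding jaw to the fixed jaw, y across, z up. Fixed jaw: rubber pad face at x = 23 mm, block x = 27 to 56, 60 mm wide, top 80 mm above the bench. Behind the sliding jaw a toothed rack (6 mm teeth, 8 mm pitch) lies between two bright ways.
- rest (a point): Middle of the vise's work rest: the top of the two ways, 24 mm above the bench, on which the pack stands between the jaws; axes as the vise's. Both jaws stand 4 mm higher than the pack and cover its two long sides; even when fully open the gap leaves no room for fingers there, but the pack's ends (towards +y and -y) are free.
- jaw (a joint): Sliding jaw, m: 0 clamped, grows as it slides back along the vise's -x; rear stop at 0.024. Clamped, its sprung pad's face is at x = -23 mm, its 60 mm wide block at x = -31 to -54, top 80 mm above the bench. Friction about 3 N; the pad presses the pack with about 15 N and follows for the first 4 mm. It slides back only while the pawl is held clear of the rack, and stays where left.
- pawl (a joint): Ratchet pawl hinged on the sliding jaw, rad: 0 down in the rack, grows as its red tab is lifted, stop at 0.5. Its tooth clears the rack at about 0.17 (tab raised about 13 mm). A spring pulls it down, about 4 to 6 N at the tab, so it falls back when let go.
- pawl_tab (a point): Point inside the red grip tab at the pawl's tail, 12 mm under its top, mid-width. The tab is 16 mm wide (vise's y), 24 mm long (x), 44 mm tall; top 74 mm above the bench when down; beside and below it nothing is higher than 24 mm. The hinge lies along the vise's y, 78 mm ahead of this point (+x) and 34 mm below it: lifting swings the tab up and a little towards the jaw. It travels with the jaw.
- pack: The battery pack: 46 mm along its x, 62 mm along its y, 52 mm high (the top 10 mm is a light-grey rail block 34 mm wide in x), dark grey with a pale seam, 0.26 to 0.46 kg. Origin at the centre of its underside, z up, contacts on top. It starts clamped across its x, its y along the vise's y, up to 5 mm off centre. Either end may go to either end of the pocket.
- pocket (a point): Middle of the floor of the pack's pocket in the grey tool case (fixed), 6 mm above the bench. The pack stands in it with the pack's y along this x. The pocket is 70 mm (x) by 54 mm (y) and 58 mm deep to the rim, so the pack's top sits 6 mm below the rim. Its ends (x) are closed; finger notches 44 mm wide (x) cut both long sides, giving a free span of 120 mm along y through the middle.
- case: Open tool case, fixed; origin on the bench under the middle of the pocket, same axes as the pocket. Rim 64 mm above the bench. It spans x = -60 to 240 mm and y = -140 to 140 mm, with a handle 35 mm farther at -x; the lid lies flat at y = 146 to 396 mm, 52 mm high. A drill lies in it at x = 85 to 230 mm, up to 82 mm high. The bench between case and vise is bare around 0.5 m from the robot.
- glue: Glue bottle, 38 mm across, 125 mm tall, a bystander; origin under its middle.
- screwdriver: Yellow screwdriver lying on the bench beyond the vise and the case, a bystander.
- hammer: Black-handled hammer, 260 mm long, lying on the bench right of the vise, a bystander.
- tape: Tape measure, 62 mm across, 32 mm high, a bystander; origin under its middle.
- knife: Yellow utility knife, 145 mm long along x, 22 mm high, a bystander; origin under its middle.
- spare: Large black battery pack, 74 x 100 x 62 mm, a bystander, not to be moved; origin under its middle.
Mind the look-alikes: they are no part of the job. Several things have the shape of the pack; the one meant has the colours described above.

How it is judged:
By the outcome, as a careful person would: the job done as asked, in the order asked, and still so for the second after the job is handed in, with the robot touching nothing.
It also fails if it takes over 69 s, if anything falls off the work surface, if the arm or the gripper's body presses on something with over 40 N, if the wrist force passes 120 N, or if a joint passes its speed limit or range.

### The arm

A 7-joint arm with a two-finger parallel gripper is mounted at the origin on the work surface. World frame = base frame: x ahead of the robot, y to its left, z up, the work surface at z = 0. Lengths are in m, angles in rad, forces in N, time in s.
With the tool pointing down it reaches from about 0.4 to 0.9 m from the base axis. Payload 5.5 kg.
Tool frame: the origin (TCP) lies at the very end of the fingers, on their centre line; the grasp point (between the pads) lies 19 mm behind it; y points along the fingers, z is the direction in which the jaws open and shut, and the axes are right-handed (so a half turn about y gives the same grasp; the last joint's range is limited). The gripper opens to 85 mm and grips with 20 to 120 N. Pads are 22 mm wide; open, the fingers measure 114 mm over their backs; the gripper's body (76 mm by 85 mm) begins 54 mm behind the grasp point. The pads swing forward as they close: fully open they stand 13 mm farther back than shut.
Start: joints at [-0.901, 0.501, -0.427, 1.55, 0.221, 1.138, -0.21], TCP at [0.257, 0.597, 0.209] pointing down, gripper open.
Joint ranges: [-2.88, 2.88], [-0.31, 2.03], [-1.54, 1.56], [0.2, 2.42], [-1.41, 4.55], [0.19, 2.02], [-2.57, 2.57]. Speed limits (rad/s): [2.57, 2.57, 3.14, 3.14, 3.14, 3.14, 3.14].

### API

Orientations are given as a unit quaternion [w, x, y, z].
In Python, from rig import sensors, read_camera, camera_model, bot gives the robot as it stands.
- The arm moves only by the tool carry_out, never from a script. Its argument "plan" is a list of rows, each an object with "grip": the gripper command: -1 is shut, 1 is fully open, values between are in proportion; "linear": the shift along the world's x, y, z in mm, a list of three; "turn": the turn about the world's z in degrees. In form: [{"grip": grip, "linear": [x, y, z], "turn": turn}, ...]. A call has 1 to 20 rows; each row is the pose to reach, as a shift and turn from the pose commanded when the call began; what a row does not reach only later rows make up. A row lasts 1/10 s, in which the tool goes at most 50 mm and 8.59 degrees, less where a joint would pass 70% of its speed; a pose out of reach is approached as far as the arm can. A call with a gripper value outside its range is refused whole. The fingers move at their own pace and stop on an object; "squeeze" is the grip in N (left out, the last holds). Time passes only in rows, so rows that repeat a pose let the fingers close. It gives the time, the measured TCP pose, the force and the opening at its end, in the units of the state.
- sensors.get_state(): the state, without advancing time (a new reading comes with each control period).
- read_camera(name): name is "side" or "top" or "wrist"; returns the picture (480x640x3 uint8, blue, green, red); there is no depth.
- camera_model(name): a dict with "fx", "fy", "cx", "cy" (pixels), "dist" ([k1, k2, p1, p2, k3] as OpenCV has them; the pictures are not rectified), "R" (3x3) and "t" (3): a world point X has camera coordinates R X + t. Camera axes: x right, y down, z forward; pixel columns grow to the right and rows downward; lengths in m; the calibration is good to about 2 mm. A picture is of the moment at which its call begins: read the wrist's pose just before it. camera_model takes no time and is no camera call; for the wrist camera it gives the pose at the moment of the call.
- bot.hand_in(): hands the job in, once; it reports no verdict.
The state is a dict: "time": time; "q": joint angles; "joint_velocities": joint speeds; "tau": joint torques, N m; "position": TCP position; "tcp_rot": TCP orientation; "wrist_force": force on the tool from outside, world axes, zero at the start; "torque": the same for the moment, N m; "width": opening from 0.0 (shut) to 1.0 (fully open).
Only numpy, scipy, OpenCV 4.12 (cv2) and the standard library are available. Lean on these libraries where they do the work, as an engineer would, in place of code of your own. Each camera call takes 0.05 s, during which the arm holds its last target.

## Working session

There is one attempt and no reset: what is moved stays moved. The work goes in short steps, Python scripts to look and compute and a tool call to move; the robot and the scene stay as the last step left them, time stands still between calls to the robot, and variables do not carry over. Pictures are saved under pics/ and viewed, and the job is handed in when it is done.

Besides the shell and the picture viewer there is one more tool, called after "Request:" by a JSON object that holds its "op" and its "data". carry_out: Moves the arm, as the interface text tells. Its arguments: {"type":"object","properties":{"plan":{"type":"array"},"squeeze":{"type":"number"}},"required":["plan"]}

```bash
mkdir -p pics; ls
python3 - <<'E'
from rig import sensors, read_camera, camera_model, bot
import cv2,numpy as np
for n in ["side","top","wrist"]:
    m=camera_model(n); im=read_camera(n); cv2.imwrite(f"pics/{n}0.png",im)
    print(n,m["fx"],m["fy"],m["cx"],m["cy"],m["dist"]); print(np.round(np.array(m["R"]),3).tolist(),np.round(m["t"],3)); 
s=sensors.get_state(); print(s)
E
```

```text
pics
side 447.2947479225692 447.2947479225692 326.10879427519626 243.67254573491888 [-0.04396528  0.          0.          0.          0.        ]
[[-0.993, -0.114, -0.015], [-0.075, 0.744, -0.664], [0.087, -0.659, -0.747]] [0.564 0.168 0.832]
top 470.29962872911494 470.29962872911494 317.75293855466106 239.5178044667077 [-0.05523617  0.          0.          0.          0.        ]
[[-0.027, -0.999, -0.033], [-0.994, 0.03, -0.101], [0.102, 0.03, -0.994]] [-0.071  0.585  0.907]
wrist 411.64941063177577 411.64941063177577 320.0910275051621 235.07937085320853 [-0.02012803  0.          0.          0.          0.        ]
[[0.396, 0.918, -0.002], [0.884, -0.38, 0.271], [0.248, -0.109, -0.962]] [-0.648 -0.035  0.378]
{'time': 0.15, 'q': array([-0.90078985,  0.50159516, -0.42686285,  1.55119041,  0.22078164,
        1.13826578, -0.21031209]), 'joint_velocities': array([-0.00099364, -0.00180367, -0.00049739, -0.0015868 ,  0.00030012,
        0.00039311, -0.00030752]), 'tau': array([-6.71124581e-03, -5.70039260e+01, -5.82496092e+00, -2.81285709e+01,
        1.07378082e-02,  7.85381184e-03,  4.06146285e-05]), 'position': array([0.25697874, 0.59645564, 0.20843213]), 'tcp_rot': array([-0.69205016,  0.69301534, -0.14295283,  0.1426913 ]), 'wrist_force': array([-0.63933944,  0.12929754, -0.61715037]), 'torque': array([-0.00579605,  0.0607666 , -0.03189824]), 'width': 1.0027473053468519}
```

View pics/top0.png

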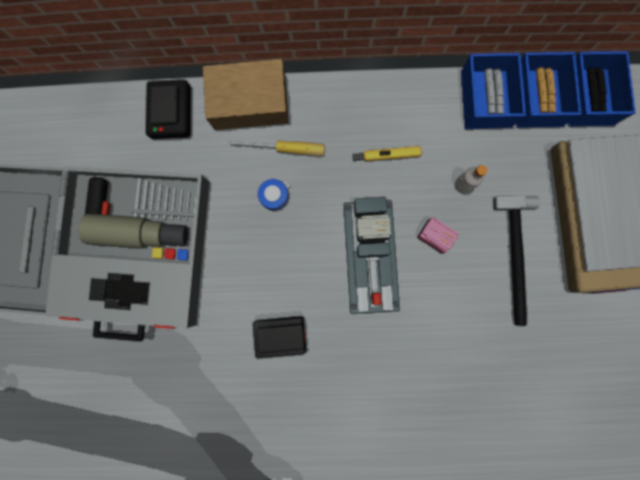

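View pics/side0.png

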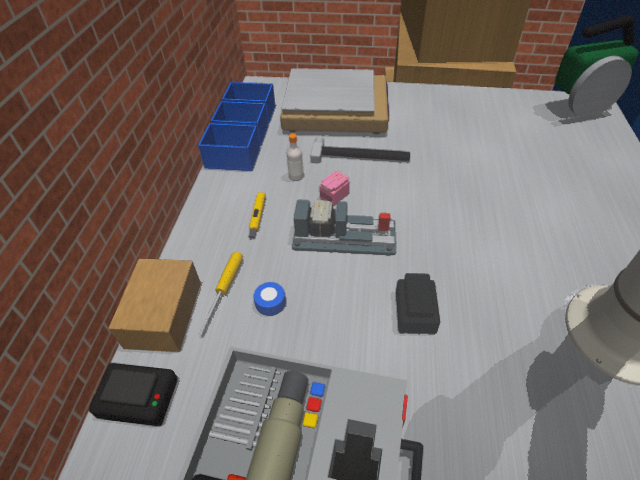

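View pics/wrist0.png

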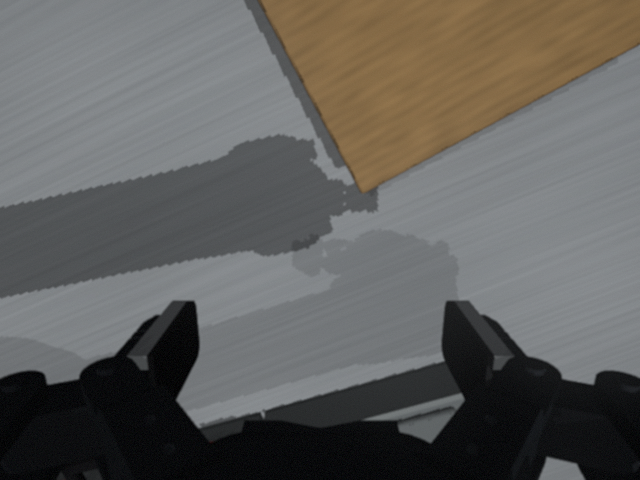

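Look-alikes for the pack: the object in the vise at top (374,228), the pink block (438,235), the black spare (279,337) and the black box with LEDs (168,108). I choose the one in the vise, and will check it in a close crop along with the pocket at (120,291).

```bash
cat > h.py <<'E'
import cv2,numpy as np
from rig import sensors, read_camera, camera_model, bot
def ray(m,u,v):
    K=np.array([[m["fx"],0,m["cx"]],[0,m["fy"],m["cy"]],[0,0,1]])
    p=cv2.undistortPoints(np.array([[[u,v]]],float),K,np.array(m["dist"]))[0,0]
    R=np.array(m["R"]);t=np.array(m["t"])
    return -R.T@t, R.T@np.array([p[0],p[1],1])
def plane(m,u,v,z):
    c,d=ray(m,u,v); return c+d*(z-c[2])/d[2]
def proj(m,X):
    K=np.array([[m["fx"],0,m["cx"]],[0,m["fy"],m["cy"]],[0,0,1]])
    return cv2.projectPoints(np.array(X,float).reshape(-1,1,3),cv2.Rodrigues(np.array(m["R"]))[0],np.array(m["t"],float),K,np.array(m["dist"]))[0][:,0]
E
python3 - <<'E'
import cv2
t=cv2.imread("pics/top0.png");s=cv2.imread("pics/side0.png")
cv2.imwrite("pics/c1.png",cv2.resize(t[185:325,330:470],(590,590),interpolation=cv2.INTER_CUBIC))
cv2.imwrite("pics/c2.png",cv2.resize(t[160:350,30:220],(590,590),interpolation=cv2.INTER_CUBIC))
cv2.imwrite("pics/c3.png",cv2.resize(s[160:270,280:420],(750,590),interpolation=cv2.INTER_CUBIC))
E
```

```text
(no output)
```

View pics/c1.png

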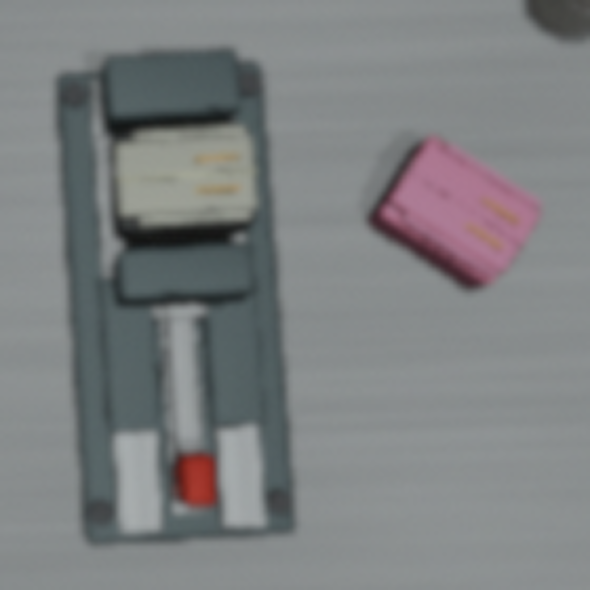

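View pics/c2.png

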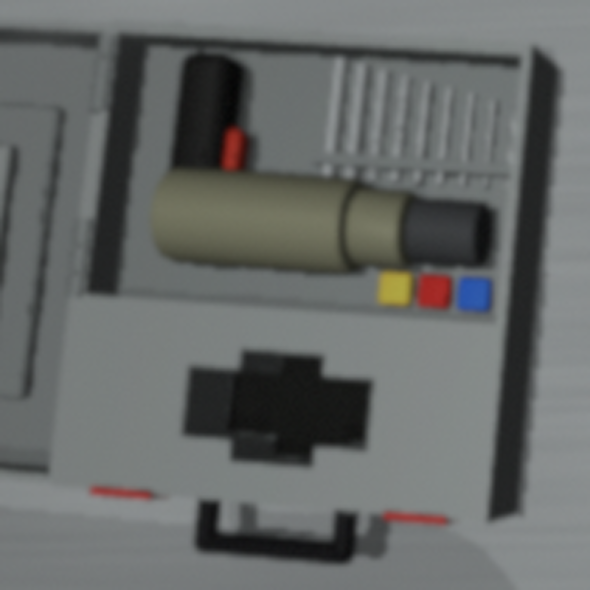

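View pics/c3.png

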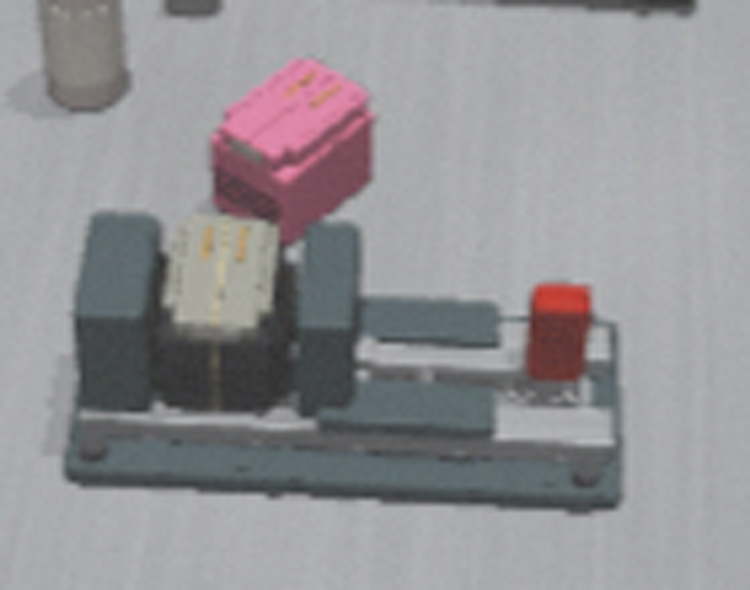

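Confirmed: the pack in the vise is dark grey with a pale seam and a light-grey rail on top. The pink block is a look-alike. In the top picture the red tab is near (377,298) and the pocket's cross-shaped opening near (118,292). Next I measure them.

Run:
```python
from h import *
t=cv2.imread("pics/top0.png");s=cv2.imread("pics/side0.png")
mt,ms=camera_model("top"),camera_model("side")
for n,m in(("t",mt),("s",ms)): print(n,np.round(ray(m,320,240)[0],3))
k=140/590
P=lambda u,v,z:np.round(plane(mt,330+u*k-.0,185+v*k,z)*1000,1)[:2]
print("base",[P(*c,12) for c in((60,75),(262,65),(293,528),(88,540))])
print("fixed top",[P(*c,80) for c in((108,57),(235,50),(238,108),(110,120))])
print("slide top",[P(*c,80) for c in((119,250),(248,245),(251,293),(119,300))])
print("rail", [P(*c,76) for c in((116,130),(250,126),(252,218),(120,228))])
hsv=cv2.cvtColor(t,cv2.COLOR_BGR2HSV)
def red(im,box):
    h=cv2.cvtColor(im,cv2.COLOR_BGR2HSV); m=((h[...,0]<8)|(h[...,0]>172))&(h[...,1]>150)&(h[...,2]>80)
    z=np.zeros_like(m);x0,y0,x1,y1=box;z[y0:y1,x0:x1]=m[y0:y1,x0:x1]
    ys,xs=np.nonzero(z); return xs.mean(),ys.mean(),xs.min(),xs.max(),ys.min(),ys.max()
r=red(t,(360,280,400,315));print(r,plane(mt,r[0],r[1],.074)); r2=red(s,(370,200,400,240));print(r2)
print("tab side top z74",plane(ms,r2[0],r2[4]+2,.074))
k=190/590
Q=lambda u,v,z:np.round(plane(mt,30+u*k,160+v*k,z)*1000,1)[:2]
print("pocket",[Q(*c,64) for c in((187,367),(184,434),(372,380),(367,448),(243,350),(323,356),(231,460),(312,466))])
print("case edge",[Q(*c,64) for c in((532,47),(490,519),(82,293),(50,485))])
def L(n,u,v,z):print(n,np.round(plane(mt,u,v,z)*1000)[:2])
L("spare",279,330,.062);L("tape",273,194,.032);L("glue",481,172,.12);L("pink",440,232,.052)
s_=sensors.get_state();from scipy.spatial.transform import Rotation as R
q=s_['tcp_rot'];print(R.from_quat([q[1],q[2],q[3],q[0]]).as_matrix().round(3))
```

```text
t [ 0.488 -0.116  0.958]
s [0.501 0.487 0.742]
base [array([-1498. ,   203.1]), array([-1518.7,  1341. ]), array([1066.4, 1402. ]), array([1101.1,  273.1])]
fixed top [array([-14400.5,   4125.9]), array([-14522.3,   9252. ]), array([-12152.4,   9271.2]), array([-11826.7,   4114.3])]
slide top [array([-6566.2,  4287.5]), array([-6611.5,  9436.5]), array([-4689.4,  9475.4]), array([-4565.9,  4216.5])]
rail [array([-10810.4,   4115.2]), array([-10804.4,   9223.2]), array([-7276.1,  9148. ]), array([-7046.7,  4132.4])]
(np.float64(376.2906976744186), np.float64(298.1511627906977), np.int64(372), np.int64(380), np.int64(293), np.int64(303)) [ 0.46485499 -0.19488096  0.074     ]
(np.float64(384.45), np.float64(215.6), np.int64(380), np.int64(389), np.int64(214), np.int64(218))
tab side top z74 [ 0.46478    -0.19191715  0.074     ]
pocket [array([ -1551.4, -33516.5]), array([  1401.7, -33604.5]), array([  -781.8, -25061.7]), array([  2176.7, -25271.5]), array([ -2242.3, -30944.4]), array([ -1888., -27286.]), array([  2581.2, -31428.5]), array([  2910.4, -27743.8])]
case edge [array([-15399.3, -17908.2]), array([  5344.4, -19804.4]), array([ -4979.6, -38517.6]), array([  3543.2, -39814.3])]
spare [410. -11.]
tape [677.  -0.]
glue [ 687. -389.]
pink [ 588. -325.]
[[ 0.918 -0.001  0.396]
 [-0.396 -0.001  0.918]
 [-0.    -1.    -0.001]]
```

Run:
```python
from h import *
mt,ms=camera_model("top"),camera_model("side")
k=140/590
P=lambda u,v,z:np.round(plane(mt,330+u*k-.0,185+v*k,z/1000)*1000,1)[:2]
print("base",[P(*c,12) for c in((60,75),(262,65),(293,528),(88,540))])
print("fixed top",[P(*c,80) for c in((108,57),(235,50),(238,108),(110,120))])
print("slide top",[P(*c,80) for c in((119,250),(248,245),(251,293),(119,300))])
print("rail", [P(*c,76) for c in((116,130),(250,126),(252,218),(120,228))])
k=190/590
Q=lambda u,v,z:np.round(plane(mt,30+u*k,160+v*k,z/1000)*1000,1)[:2]
print("pocket",[Q(*c,64) for c in((187,367),(184,434),(372,380),(367,448),(243,350),(323,356),(231,460),(312,466))])
print("case edge",[Q(*c,64) for c in((532,47),(490,519),(82,293),(50,485))])
```

```text
base [array([ 657.8, -142.9]), array([ 659.5, -240.4]), array([ 438. , -245.6]), array([ 435. , -148.9])]
fixed top [array([ 653. , -162.7]), array([ 654.4, -219.7]), array([ 628. , -219.9]), array([ 624.4, -162.6])]
slide top [array([ 566. , -164.5]), array([ 566.5, -221.7]), array([ 545.1, -222.1]), array([ 543.7, -163.7])]
rail [array([ 620.4, -165.3]), array([ 620.4, -225.4]), array([ 578.9, -224.5]), array([ 576.2, -165.5])]
pocket [array([516.5, 358.3]), array([474.6, 359.5]), array([505.6, 238.3]), array([463.6, 241.3]), array([526.3, 321.8]), array([521.3, 269.9]), array([457.9, 328.6]), array([453.2, 276.4])]
case edge [array([713. , 136.8]), array([418.7, 163.7]), array([565.1, 429.2]), array([444.2, 447.6])]
```

Positions so far:
- Vise: origin about (598,-192) mm, yaw about 1.4°.
- Tab: (465,-193).
- Pocket: (490,299), yaw about -5.4°.

I move above the vise for a wrist look.

Request:
{"op": "carry_out", "data": {"plan": [{"grip":1,"linear":[60,-60,41],"turn":5},{"grip":1,"linear":[293,-400,41],"turn":25},{"grip":1,"linear":[293,-400,41],"turn":25},{"grip":1,"linear":[293,-400,41],"turn":25},{"grip":1,"linear":[293,-400,41],"turn":25},{"grip":1,"linear":[293,-400,41],"turn":25},{"grip":1,"linear":[293,-400,41],"turn":25},{"grip":1,"linear":[293,-400,41],"turn":25},{"grip":1,"linear":[293,-400,41],"turn":25},{"grip":1,"linear":[283,-787,41],"turn":25},{"grip":1,"linear":[283,-787,41],"turn":25},{"grip":1,"linear":[283,-787,41],"turn":25},{"grip":1,"linear":[283,-787,41],"turn":25},{"grip":1,"linear":[283,-787,41],"turn":25},{"grip":1,"linear":[283,-787,41],"turn":25},{"grip":1,"linear":[283,-787,41],"turn":25},{"grip":1,"linear":[283,-787,41],"turn":25},{"grip":1,"linear":[283,-787,41],"turn":25},{"grip":1,"linear":[283,-787,41],"turn":25},{"grip":1,"linear":[283,-787,41],"turn":25}], "squeeze": 40}}

```text
time: 2.15
position: [0.5397, -0.1904, 0.2497]
tcp_rot: [0.707, -0.707, -0.009, 0.01]
wrist_force: [0.7, 1.3, 0.3]
width: 0.999
```

Run:
```python
from h import *
import pickle
m=camera_model("wrist");im=read_camera("wrist");cv2.imwrite("pics/w1.png",im);pickle.dump(m,open("w1.pkl","wb"))
m2=camera_model("wrist");print(np.abs(np.array(m["t"])-m2["t"]).max())
print(sensors.get_state()["q"].round(2))
```

```text
0.00028092687519601367
[ 0.41  0.3  -0.15  1.71  0.05  1.14  1.85]
```

View pics/w1.png

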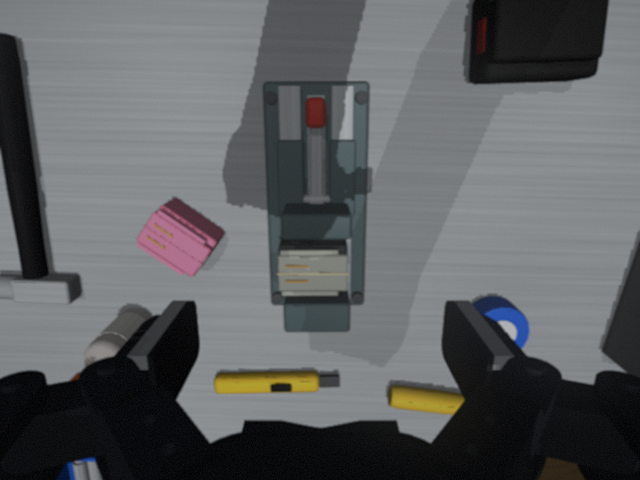

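The wrist view shows the vise: red tab at (316,112), pack rail at (314,268), fixed jaw at (317,315) and sliding jaw at (317,220). I measure these.

Run:
```python
from h import *
import pickle
m=pickle.load(open("w1.pkl","rb"));im=cv2.imread("pics/w1.png")
cv2.imwrite("pics/w1c.png",cv2.resize(im[75:340,230:400],(510,795)[0:2],interpolation=cv2.INTER_CUBIC)[:,:] if 0 else cv2.resize(im[75:340,240:395],(351,600),interpolation=cv2.INTER_CUBIC))
h=cv2.cvtColor(im,cv2.COLOR_BGR2HSV); k=((h[...,0]<8)|(h[...,0]>172))&(h[...,1]>120)&(h[...,2]>60)
k[:, :280]=0;k[:,360:]=0;k[200:]=0
ys,xs=np.nonzero(k);print(xs.min(),xs.max(),ys.min(),ys.max())
# brighter top face
v=h[...,2]; print([int(v[y,316]) for y in range(ys.min(),ys.max()+1)])
f=lambda u,v,z:(plane(m,u,v,z/1000)*1000).round(1)[:2]
print("tab x-range top",f(316,ys.min(),74),f(316,ys.max(),74),"width",f(xs.min(),108,74),f(xs.max()+1,108,74))
# pack rail mask
k=(h[...,2]>110)&(h[...,0]>12)&(h[...,0]<40)&(h[...,1]>20)
k[:, :260]=0;k[:,370:]=0;k[:225]=0;k[300:]=0
c=max(cv2.findContours(k.astype(np.uint8),0,2)[0],key=cv2.contourArea)
r=cv2.minAreaRect(c);print(r)
b=cv2.boxPoints(r);print([f(*p,76) for p in b],f(*r[0],76))
```

```text
306 324 98 126
[84, 94, 96, 101, 104, 102, 104, 100, 101, 101, 102, 102, 99, 101, 100, 98, 99, 98, 98, 98, 97, 96, 95, 98, 95, 94, 87, 79, 72]
tab x-range top [ 454.5 -196.7] [ 475.8 -196.2] width [ 462.3 -204.4] [ 461.8 -189.4]
((312.5, 273.5), (3.0, 71.0), 90.0)
[array([ 600.3, -227.2]), array([ 598.6, -165.1]), array([ 601.4, -165. ]), array([ 603.1, -227.2])] [ 600.8 -196.1]
```

View pics/w1c.png

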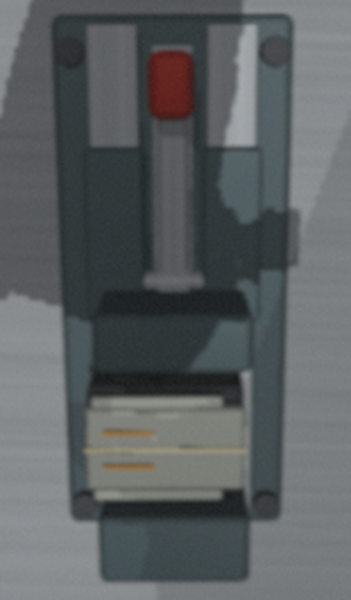

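Request:
{"op": "carry_out", "data": {"plan": [{"grip":0,"linear":[-75,-6,0],"turn":0},{"grip":0,"linear":[-75,-6,0],"turn":0},{"grip":0,"linear":[-75,-6,-50],"turn":0},{"grip":0,"linear":[-75,-6,-90],"turn":0},{"grip":0,"linear":[-75,-6,-130],"turn":0},{"grip":0,"linear":[-75,-6,-160],"turn":0},{"grip":0,"linear":[-75,-6,-175],"turn":0},{"grip":0,"linear":[-75,-6,-190],"turn":0},{"grip":0,"linear":[-75,-6,-200],"turn":0},{"grip":0,"linear":[-75,-6,-207],"turn":0},{"grip":0,"linear":[-75,-6,-207],"turn":0},{"grip":0,"linear":[-75,-6,-207],"turn":0}]}}

```text
time: 3.4
position: [0.4656, -0.1958, 0.0437]
tcp_rot: [-0.707, 0.707, 0.011, -0.01]
wrist_force: [0.4, -0.5, 0.2]
width: 0.5
```

Run:
```python
from h import *
s=read_camera("side");w=read_camera("wrist")
cv2.imwrite("pics/a.png",np.hstack([cv2.resize(s[150:280,270:440],(400,306),interpolation=2),cv2.resize(w,(400,300))[0:306] if 0 else cv2.copyMakeBorder(cv2.resize(w,(400,300)),0,6,0,0,0)]))
```

```text
(no output)
```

View pics/a.png

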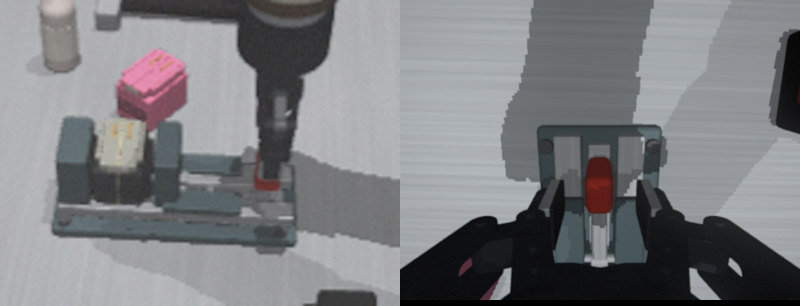

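Request:
{"op": "carry_out", "data": {"plan": [{"grip":-1,"linear":[0,0,0],"turn":0},{"grip":-1,"linear":[0,0,0],"turn":0},{"grip":-1,"linear":[0,0,0],"turn":0},{"grip":-1,"linear":[0,0,0],"turn":0},{"grip":-1,"linear":[0,0,0],"turn":0},{"grip":-1,"linear":[0,0,0],"turn":0}], "squeeze": 40}}

```text
time: 4.1
position: [0.4654, -0.1968, 0.0438]
tcp_rot: [-0.707, 0.707, 0.011, -0.01]
wrist_force: [-1.9, -1.1, 5.2]
width: 0.168
```

Request:
{"op": "carry_out", "data": {"plan": [{"grip":-1,"linear":[2,0,4],"turn":0},{"grip":-1,"linear":[4,0,8],"turn":0},{"grip":-1,"linear":[6,0,11],"turn":0},{"grip":-1,"linear":[8,0,15],"turn":0},{"grip":-1,"linear":[10,0,18],"turn":0},{"grip":-1,"linear":[12,0,20],"turn":0},{"grip":-1,"linear":[12,0,20],"turn":0},{"grip":-1,"linear":[12,0,20],"turn":0}]}}

```text
time: 4.9
position: [0.4764, -0.1962, 0.0629]
tcp_rot: [0.707, -0.707, -0.01, 0.011]
wrist_force: [-1.4, -4.4, -10.5]
width: 0.172
```

Lifted (spring load about 10 N). Next I slide the jaw back.

Request:
{"op": "carry_out", "data": {"plan": [{"grip":-1,"linear":[-3,0,0],"turn":0},{"grip":-1,"linear":[-6,0,0],"turn":0},{"grip":-1,"linear":[-9,0,0],"turn":0},{"grip":-1,"linear":[-12,0,0],"turn":0},{"grip":-1,"linear":[-15,0,0],"turn":0},{"grip":-1,"linear":[-18,0,0],"turn":0},{"grip":-1,"linear":[-21,-1,0],"turn":0},{"grip":-1,"linear":[-24,-1,0],"turn":0},{"grip":-1,"linear":[-24,-1,0],"turn":0},{"grip":-1,"linear":[-24,-1,0],"turn":0}]}}

```text
time: 5.9
position: [0.4569, -0.1969, 0.0636]
tcp_rot: [-0.707, 0.707, 0.013, -0.008]
wrist_force: [8.1, -4.0, -19.0]
width: 0.166
```

Run:
```python
from h import *
s=read_camera("side");w=read_camera("wrist");t=read_camera("top");cv2.imwrite("pics/side_b.png",s);cv2.imwrite("pics/top_b.png",t)
cv2.imwrite("pics/b.png",np.hstack([cv2.resize(s[150:280,270:440],(400,306),interpolation=2),cv2.copyMakeBorder(cv2.resize(w,(400,300)),0,6,0,0,0)]))
cv2.imwrite("pics/b2.png",cv2.resize(t[185:325,330:430],(430,600),interpolation=2))
print(sensors.get_state()["position"],sensors.get_state()["wrist_force"])
```

```text
[ 0.45686601 -0.19691792  0.06361894] [  8.93501669  -3.6177648  -18.63642806]
```

View pics/b.png

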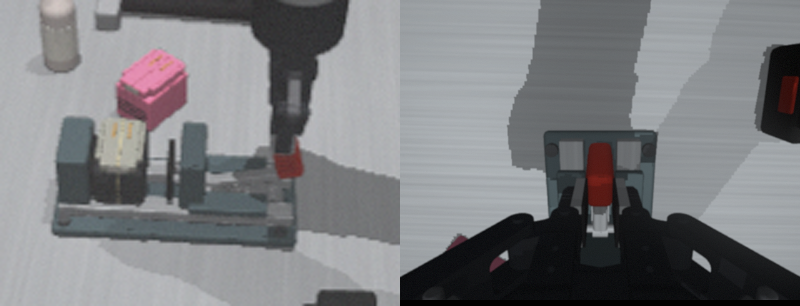

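View pics/b2.png

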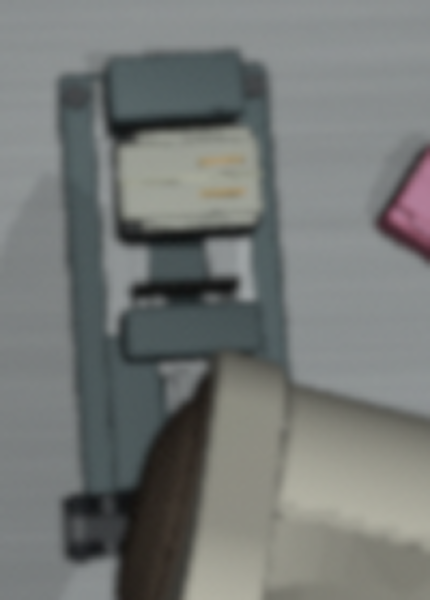

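Request:
{"op": "carry_out", "data": {"plan": [{"grip":-1,"linear":[-2,0,0],"turn":0},{"grip":-1,"linear":[-4,0,0],"turn":0},{"grip":-1,"linear":[-6,0,0],"turn":0},{"grip":-1,"linear":[-6,0,0],"turn":0}]}}

```text
time: 6.45
position: [0.455, -0.197, 0.0644]
tcp_rot: [-0.706, 0.708, 0.016, -0.006]
wrist_force: [17.0, -5.1, -24.8]
width: 0.164
```

Run:
```python
from h import *
mt=camera_model("top");t=read_camera("top");cv2.imwrite("pics/top_c.png",t)
a=cv2.imread("pics/top0.png");b=cv2.imread("pics/top_b.png")
for n,i in(("0",a),("b",b),("c",t)):
    g=cv2.cvtColor(i,6).astype(float)[:,362:378].mean(1); print(n,[(r,int(g[r])) for r in range(238,276)])
cv2.imwrite("pics/c4.png",cv2.resize(t[185:325,330:430],(430,600),interpolation=2))
for r in (244,245,256,257,258,259): print(r,plane(mt,370,r,.08)[0])
print(sensors.get_state()["position"],sensors.get_state()["wrist_force"])
```

```text
0 [(238, 85), (239, 43), (240, 26), (241, 23), (242, 25), (243, 44), (244, 69), (245, 85), (246, 90), (247, 91), (248, 92), (249, 93), (250, 94), (251, 94), (252, 95), (253, 91), (254, 78), (255, 57), (256, 57), (257, 90), (258, 121), (259, 126), (260, 116), (261, 112), (262, 114), (263, 116), (264, 117), (265, 118), (266, 118), (267, 117), (268, 115), (269, 115), (270, 115), (271, 114), (272, 114), (273, 114), (274, 115), (275, 116)]
b [(238, 82), (239, 40), (240, 25), (241, 39), (242, 62), (243, 83), (244, 91), (245, 92), (246, 92), (247, 91), (248, 90), (249, 81), (250, 59), (251, 35), (252, 23), (253, 30), (254, 53), (255, 69), (256, 73), (257, 77), (258, 81), (259, 83), (260, 83), (261, 84), (262, 84), (263, 84), (264, 85), (265, 84), (266, 79), (267, 65), (268, 57), (269, 78), (270, 102), (271, 104), (272, 97), (273, 91), (274, 88), (275, 87)]
c [(238, 86), (239, 42), (240, 26), (241, 38), (242, 62), (243, 83), (244, 91), (245, 92), (246, 92), (247, 91), (248, 90), (249, 81), (250, 60), (251, 35), (252, 23), (253, 30), (254, 53), (255, 69), (256, 73), (257, 77), (258, 81), (259, 83), (260, 84), (261, 84), (262, 84), (263, 85), (264, 85), (265, 84), (266, 79), (267, 65), (268, 57), (269, 79), (270, 104), (271, 106), (272, 100), (273, 96), (274, 97), (275, 99)]
244 0.5659113739191795
245 0.564034579083283
256 0.5434410915347123
257 0.5415735305881203
258 0.5397067178730268
259 0.5378406501399539
[ 0.45493954 -0.19699708  0.06437113] [ 16.96196634  -3.77725634 -24.77955654]
```

View pics/c4.png

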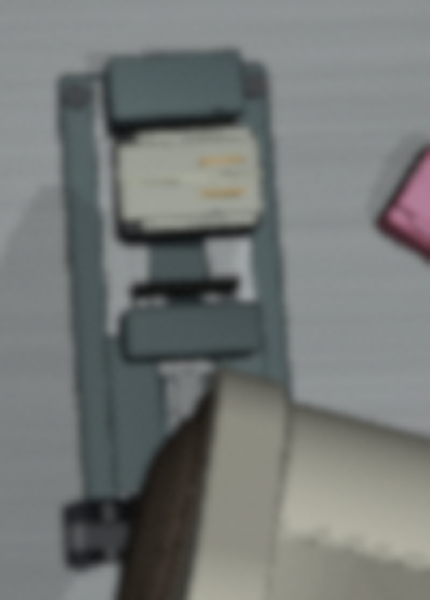

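Run:
```python
from h import *
ms=camera_model("side");a=cv2.imread("pics/side0.png");b=cv2.imread("pics/side_b.png")
mt=camera_model("top");c=cv2.imread("pics/top0.png");d=cv2.imread("pics/top_b.png")
o=np.array([.598,-.193]);ex=np.array([np.cos(.024),np.sin(.024)]);ey=np.array([-ex[1],ex[0]])
# predicted pixel of jaw's +y rear top corner, q=0 and 24
for q in(0,.016,.022,.024):
    p=[np.r_[o+ex*(x-q)+ey*y,.08] for x,y in((-.054,.03),(-.031,.03),(-.054,-.03))]
    print(q,proj(ms,p).round(1).tolist(),proj(mt,p).round(1).tolist())
cv2.imwrite("pics/e.png",np.hstack([cv2.resize(i[190:250,310:390],(400,300),interpolation=2) for i in(a,b)]))
```

```text
0 [[346.3, 220.6], [335.3, 220.1], [348.0, 200.9]] [[358.6, 256.4], [357.8, 244.2], [390.7, 254.7]]
0.016 [[354.0, 221.1], [343.0, 220.5], [355.4, 201.3]] [[359.1, 265.0], [358.3, 252.7], [391.3, 263.3]]
0.022 [[356.9, 221.2], [345.9, 220.6], [358.2, 201.4]] [[359.3, 268.2], [358.5, 255.9], [391.5, 266.5]]
0.024 [[357.9, 221.3], [346.8, 220.7], [359.1, 201.5]] [[359.3, 269.3], [358.6, 256.9], [391.6, 267.6]]
```

View pics/e.png

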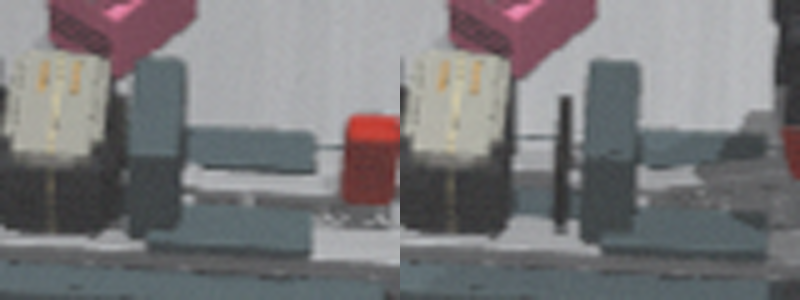

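Request:
{"op": "carry_out", "data": {"plan": [{"grip":-1,"linear":[3,0,2],"turn":0},{"grip":-1,"linear":[5,0,5],"turn":0},{"grip":-1,"linear":[6,0,7],"turn":0},{"grip":-1,"linear":[6,0,7],"turn":0},{"grip":-1,"linear":[3,0,7],"turn":0},{"grip":-1,"linear":[0,0,7],"turn":0},{"grip":-1,"linear":[-1,0,7],"turn":0},{"grip":-1,"linear":[-1,0,7],"turn":0}], "squeeze": 60}}

```text
time: 7.3
position: [0.4564, -0.1969, 0.0712]
tcp_rot: [-0.706, 0.708, 0.018, -0.005]
wrist_force: [23.9, -3.7, -34.9]
width: 0.148
```

Run:
```python
from h import *
b=cv2.imread("pics/top_b.png");t=read_camera("top");s=read_camera("side");cv2.imwrite("pics/top_d.png",t);cv2.imwrite("pics/side_d.png",s)
a=cv2.imread("pics/top0.png")
for n,i in(("b",b),("d",t)):
    g=cv2.cvtColor(i,6).astype(float)[:,362:378].mean(1); print(n,[(r,int(g[r])) for r in range(250,272)])
s0=cv2.imread("pics/side0.png")
for n,i in(("0",s0),("d",s)):
    g=i[223:234,:,0].astype(float).mean(0);print(n,[(c,int(g[c])) for c in range(330,366)])
print(sensors.get_state()["position"],sensors.get_state()["wrist_force"])
```

```text
b [(250, 59), (251, 35), (252, 23), (253, 30), (254, 53), (255, 69), (256, 73), (257, 77), (258, 81), (259, 83), (260, 83), (261, 84), (262, 84), (263, 84), (264, 85), (265, 84), (266, 79), (267, 65), (268, 57), (269, 78), (270, 102), (271, 104)]
d [(250, 59), (251, 35), (252, 23), (253, 30), (254, 53), (255, 69), (256, 73), (257, 77), (258, 81), (259, 83), (260, 84), (261, 84), (262, 84), (263, 84), (264, 85), (265, 84), (266, 79), (267, 65), (268, 58), (269, 80), (270, 106), (271, 109)]
0 [(330, 56), (331, 54), (332, 55), (333, 57), (334, 69), (335, 77), (336, 70), (337, 70), (338, 71), (339, 71), (340, 70), (341, 71), (342, 71), (343, 71), (344, 71), (345, 70), (346, 103), (347, 139), (348, 138), (349, 131), (350, 129), (351, 128), (352, 128), (353, 128), (354, 129), (355, 127), (356, 125), (357, 127), (358, 132), (359, 136), (360, 132), (361, 123), (362, 121), (363, 122), (364, 123), (365, 123)]
d [(330, 59), (331, 65), (332, 87), (333, 108), (334, 114), (335, 112), (336, 113), (337, 113), (338, 112), (339, 109), (340, 92), (341, 56), (342, 56), (343, 70), (344, 101), (345, 109), (346, 83), (347, 72), (348, 73), (349, 73), (350, 72), (351, 74), (352, 73), (353, 72), (354, 73), (355, 72), (356, 75), (357, 110), (358, 137), (359, 131), (360, 119), (361, 118), (362, 116), (363, 116), (364, 117), (365, 120)]
[ 0.45637634 -0.19684605  0.07121316] [ 24.24751301  -4.36407231 -34.83361478]
```

The jaw has moved about 23.5 mm. It no longer moves under a 24 N pull with the pawl raised further, so it is at the stop. I let the tab go.

Request:
{"op": "carry_out", "data": {"plan": [{"grip":0.2,"linear":[0,0,0],"turn":0},{"grip":0.2,"linear":[0,0,0],"turn":0},{"grip":0.2,"linear":[0,0,0],"turn":0},{"grip":0.2,"linear":[0,0,0],"turn":0},{"grip":0.2,"linear":[0,0,0],"turn":0},{"grip":0.2,"linear":[0,0,40],"turn":0},{"grip":0.2,"linear":[0,0,80],"turn":0},{"grip":1,"linear":[0,0,120],"turn":0},{"grip":1,"linear":[0,0,150],"turn":0},{"grip":1,"linear":[40,0,170],"turn":0},{"grip":1,"linear":[80,0,180],"turn":0},{"grip":1,"linear":[80,0,180],"turn":0},{"grip":1,"linear":[80,0,180],"turn":0}]}}

```text
time: 8.7
position: [0.5263, -0.1966, 0.2499]
tcp_rot: [0.707, -0.707, -0.011, 0.011]
wrist_force: [-0.4, 0.7, -0.4]
width: 1.002
```

Run:
```python
from h import *
import pickle
m=camera_model("wrist");im=read_camera("wrist");cv2.imwrite("pics/w2.png",im);pickle.dump(m,open("w2.pkl","wb"))
t=read_camera("top");cv2.imwrite("pics/top_f.png",t)
g=cv2.cvtColor(t,6).astype(float)[:,362:378].mean(1); print([(r,int(g[r])) for r in range(250,272)])
s=sensors.get_state();print(s["position"],s["wrist_force"],s["q"].round(2))
```

```text
[(250, 25), (251, 24), (252, 26), (253, 33), (254, 40), (255, 43), (256, 44), (257, 44), (258, 41), (259, 39), (260, 36), (261, 28), (262, 21), (263, 19), (264, 20), (265, 20), (266, 21), (267, 22), (268, 24), (269, 28), (270, 33), (271, 41)]
[ 0.52466439 -0.19703686  0.24940094] [-0.11844796  0.42705533  0.11944695] [ 0.44  0.28 -0.16  1.74  0.05  1.13  1.87]
```

View pics/w2.png

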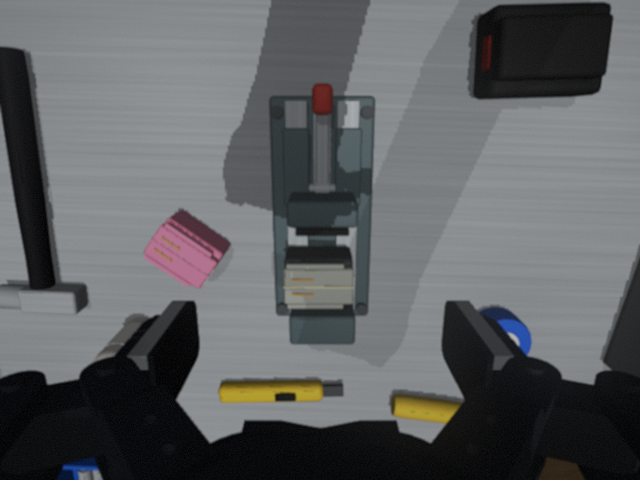

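The jaw is open: there is a gap behind the sprung pad, and the tab is down at (322,98). The pack is at (320,285), in place. I compute the numbers.

Run:
```python
from h import *
import pickle
m=pickle.load(open("w2.pkl","rb"));im=cv2.imread("pics/w2.png")
h=cv2.cvtColor(im,cv2.COLOR_BGR2HSV); k=((h[...,0]<8)|(h[...,0]>172))&(h[...,1]>120)&(h[...,2]>60)
k[:, :280]=0;k[:,360:]=0;k[200:]=0
ys,xs=np.nonzero(k);f=lambda u,v,z:(plane(m,u,v,z/1000)*1000).round(1)[:2]
print(xs.min(),xs.max(),ys.min(),ys.max(),f(322,ys.min(),74),f(322,ys.max(),74))
cv2.imwrite("pics/w2c.png",cv2.resize(im[180:350,265:380],(400,591),interpolation=2))
g=cv2.cvtColor(im,6).astype(int);print([(c,g[285,c]) for c in range(278,292)],[(c,g[285,c]) for c in range(346,362)])
for c in (286,353): print(f(c,285,76))
print("seam",f(320,285,77))
```

```text
313 331 84 113 [ 430.6 -198.8] [ 452.4 -198.1]
[(278, np.int64(80)), (279, np.int64(77)), (280, np.int64(77)), (281, np.int64(77)), (282, np.int64(74)), (283, np.int64(85)), (284, np.int64(98)), (285, np.int64(117)), (286, np.int64(126)), (287, np.int64(127)), (288, np.int64(124)), (289, np.int64(127)), (290, np.int64(126)), (291, np.int64(126))] [(346, np.int64(123)), (347, np.int64(121)), (348, np.int64(120)), (349, np.int64(123)), (350, np.int64(122)), (351, np.int64(115)), (352, np.int64(113)), (353, np.int64(117)), (354, np.int64(114)), (355, np.int64(95)), (356, np.int64(77)), (357, np.int64(73)), (358, np.int64(76)), (359, np.int64(75)), (360, np.int64(75)), (361, np.int64(76))]
[ 599.1 -225.3]
[ 597.3 -166.1]
seam [ 597.8 -195.2]
```

View pics/w2c.png

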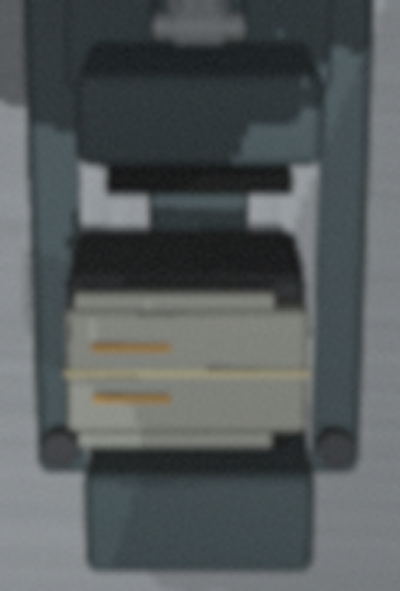

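Request:
{"op": "carry_out", "data": {"plan": [{"grip":1,"linear":[40,1,0],"turn":0},{"grip":1,"linear":[73,1,0],"turn":0},{"grip":1,"linear":[73,1,-40],"turn":0},{"grip":1,"linear":[73,1,-80],"turn":0},{"grip":1,"linear":[73,1,-110],"turn":0},{"grip":1,"linear":[73,1,-135],"turn":0},{"grip":1,"linear":[73,1,-150],"turn":0},{"grip":1,"linear":[73,1,-160],"turn":0},{"grip":1,"linear":[73,1,-160],"turn":0},{"grip":1,"linear":[73,1,-160],"turn":0}], "squeeze": 50}}

```text
time: 9.8
position: [0.5998, -0.1964, 0.0913]
tcp_rot: [-0.707, 0.707, 0.011, -0.01]
wrist_force: [0.3, -0.7, 0.3]
width: 1.001
```

Run:
```python
from h import *
im=read_camera("wrist");cv2.imwrite("pics/w3.png",im)
print(sensors.get_state()["position"])
```

```text
[ 0.60016765 -0.19636121  0.09166178]
```

View pics/w3.png

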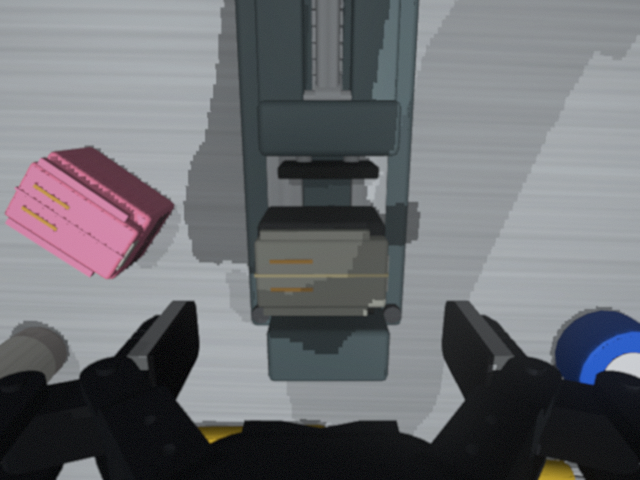

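The pack is centred between the fingers (255–387 against 198–443). I go down and grip.

Request:
{"op": "carry_out", "data": {"plan": [{"grip":1,"linear":[0,0,-15],"turn":0},{"grip":1,"linear":[0,0,-30],"turn":0},{"grip":1,"linear":[0,0,-42],"turn":0},{"grip":1,"linear":[0,0,-52],"turn":0},{"grip":1,"linear":[0,0,-60],"turn":0},{"grip":1,"linear":[0,0,-60],"turn":0},{"grip":1,"linear":[0,0,-60],"turn":0},{"grip":-1,"linear":[0,0,-60],"turn":0},{"grip":-1,"linear":[0,0,-60],"turn":0},{"grip":-1,"linear":[0,0,-60],"turn":0},{"grip":-1,"linear":[0,0,-60],"turn":0},{"grip":-1,"linear":[0,0,-60],"turn":0},{"grip":-1,"linear":[0,0,-60],"turn":0}], "squeeze": 50}}

```text
time: 11.15
position: [0.5997, -0.1961, 0.0312]
tcp_rot: [-0.707, 0.707, 0.011, -0.01]
wrist_force: [-2.1, 0.7, 6.0]
width: 0.715
```

Request:
{"op": "carry_out", "data": {"plan": [{"grip":-1,"linear":[0,0,4],"turn":0},{"grip":-1,"linear":[0,0,10],"turn":0},{"grip":-1,"linear":[0,0,20],"turn":0},{"grip":-1,"linear":[0,0,35],"turn":0},{"grip":-1,"linear":[0,0,55],"turn":0},{"grip":-1,"linear":[0,0,80],"turn":0},{"grip":-1,"linear":[0,0,100],"turn":0},{"grip":-1,"linear":[0,0,120],"turn":0},{"grip":-1,"linear":[0,0,120],"turn":0},{"grip":-1,"linear":[0,0,120],"turn":0}]}}

```text
time: 12.15
position: [0.5994, -0.1962, 0.151]
tcp_rot: [-0.707, 0.707, 0.011, -0.01]
wrist_force: [0.6, 0.4, -4.0]
width: 0.716
```

Run:
```python
from h import *
s=read_camera("side");cv2.imwrite("pics/s4.png",s);w=read_camera("wrist");cv2.imwrite("pics/w4.png",w)
print(sensors.get_state()["position"],sensors.get_state()["wrist_force"])
```

```text
[ 0.59814185 -0.19581092  0.14912737] [-0.57614021  0.38032758 -4.12422264]
```

View pics/s4.png

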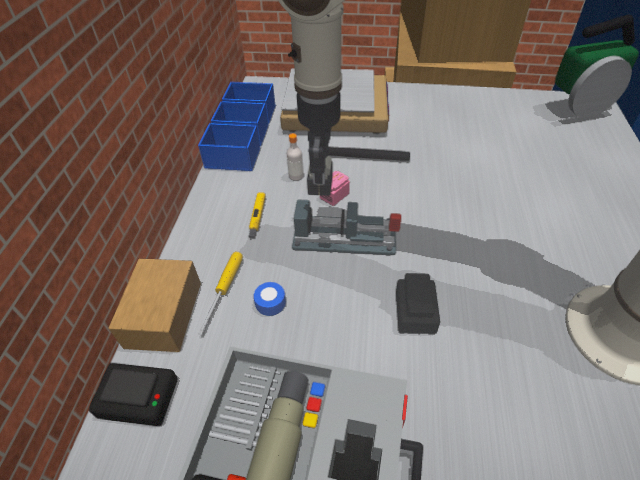

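View pics/w4.png

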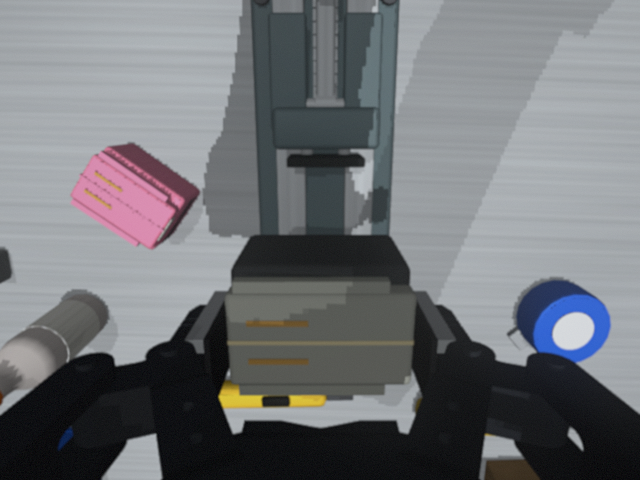

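The pack is held level, seam in the middle. I carry it to the bare bench at (550,0), turning −90°.

Request:
{"op": "carry_out", "data": {"plan": [{"grip":-1,"linear":[-5,20,10],"turn":0},{"grip":-1,"linear":[-15,50,10],"turn":-6},{"grip":-1,"linear":[-25,85,10],"turn":-14},{"grip":-1,"linear":[-35,120,10],"turn":-22},{"grip":-1,"linear":[-42,150,10],"turn":-30},{"grip":-1,"linear":[-46,175,10],"turn":-38},{"grip":-1,"linear":[-48,190,10],"turn":-46},{"grip":-1,"linear":[-49,196,0],"turn":-54},{"grip":-1,"linear":[-49,196,-20],"turn":-62},{"grip":-1,"linear":[-49,196,-40],"turn":-70},{"grip":-1,"linear":[-49,196,-60],"turn":-78},{"grip":-1,"linear":[-49,196,-75],"turn":-84},{"grip":-1,"linear":[-49,196,-90],"turn":-90},{"grip":-1,"linear":[-49,196,-105],"turn":-90},{"grip":-1,"linear":[-49,196,-115],"turn":-90},{"grip":-1,"linear":[-49,196,-125],"turn":-90},{"grip":-1,"linear":[-49,196,-130],"turn":-90},{"grip":-1,"linear":[-49,196,-130],"turn":-90},{"grip":-1,"linear":[-49,196,-130],"turn":-90}]}}

```text
time: 14.15
position: [0.5505, -0.0001, 0.0205]
tcp_rot: [0.508, -0.507, 0.492, -0.493]
wrist_force: [0.0, -0.4, -4.1]
width: 0.712
```

Request:
{"op": "carry_out", "data": {"plan": [{"grip":-1,"linear":[0,0,-4],"turn":0},{"grip":-1,"linear":[0,0,-8],"turn":0},{"grip":-1,"linear":[0,0,-10],"turn":0},{"grip":-1,"linear":[0,0,-12],"turn":0},{"grip":-1,"linear":[0,0,-13],"turn":0},{"grip":-1,"linear":[0,0,-14],"turn":0},{"grip":-1,"linear":[0,0,-14],"turn":0}]}}

```text
time: 14.85
position: [0.55, 0.0, 0.0072]
tcp_rot: [-0.507, 0.507, -0.493, 0.492]
wrist_force: [-4.0, 0.5, 6.1]
width: 0.711
```

Request:
{"op": "carry_out", "data": {"plan": [{"grip":1,"linear":[0,0,0],"turn":0},{"grip":1,"linear":[0,0,0],"turn":0},{"grip":1,"linear":[0,0,0],"turn":0},{"grip":1,"linear":[0,0,0],"turn":0},{"grip":1,"linear":[0,0,0],"turn":0},{"grip":1,"linear":[0,0,15],"turn":0},{"grip":1,"linear":[0,0,40],"turn":0},{"grip":1,"linear":[0,0,80],"turn":0},{"grip":1,"linear":[0,0,110],"turn":8},{"grip":1,"linear":[0,0,110],"turn":16},{"grip":1,"linear":[0,0,110],"turn":24},{"grip":1,"linear":[0,0,110],"turn":32},{"grip":1,"linear":[0,0,110],"turn":40},{"grip":1,"linear":[0,0,110],"turn":48},{"grip":1,"linear":[0,0,110],"turn":56},{"grip":1,"linear":[0,0,110],"turn":64},{"grip":1,"linear":[0,0,110],"turn":72},{"grip":1,"linear":[0,0,110],"turn":80},{"grip":1,"linear":[0,0,110],"turn":88},{"grip":1,"linear":[0,0,110],"turn":90}]}}

```text
time: 16.85
position: [0.5504, -0.0004, 0.1173]
tcp_rot: [-0.707, 0.707, 0.012, -0.012]
wrist_force: [-0.0, -0.5, 0.6]
width: 0.998
```

Run:
```python
from h import *
import pickle
m=camera_model("wrist");im=read_camera("wrist");cv2.imwrite("pics/w5.png",im);pickle.dump(m,open("w5.pkl","wb"))
s=sensors.get_state();print(s["position"],s["q"].round(2))
```

```text
[ 5.50366493e-01 -4.47438031e-04  1.17291439e-01] [ 0.15  0.41 -0.24  1.89  0.13  0.85  1.44]
```

View pics/w5.png

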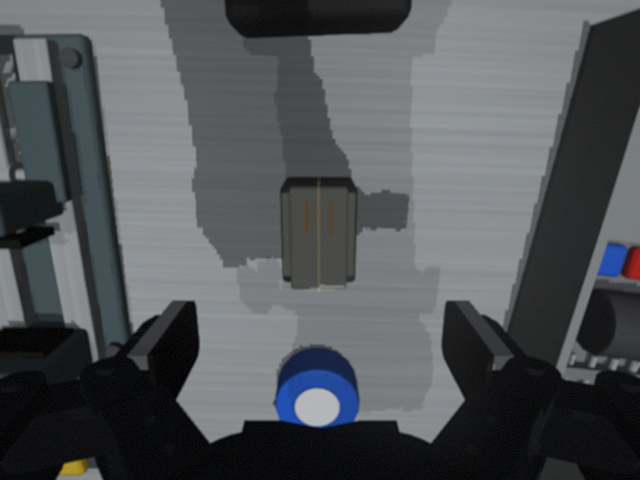

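The pack stands upright at (319,235), with its seam running from (318,180) to (319,290). I compute its centre and yaw, and re-check the tape clearance.

Run:
```python
from h import *
import pickle
m=pickle.load(open("w5.pkl","rb"));im=cv2.imread("pics/w5.png")
f=lambda u,v,z:(plane(m,u,v,z/1000)*1000).round(1)[:2]
g=im.astype(int);h=cv2.cvtColor(im,cv2.COLOR_BGR2HSV)
for v in range(184,290,12):
    row=(g[v,310:328,2]-g[v,310:328,0]); row=np.clip(row-12,0,None); u=(row*np.arange(310,328)).sum()/max(row.sum(),1); print(v,round(u,2),f(u,v,52))
L=cv2.cvtColor(im,6).astype(int)
print([(v,L[v,310]) for v in range(172,196)],[(v,L[v,310]) for v in range(280,296)])
print("ends",f(319,181,52),f(319,289,52)); print("sides", f(282,230,42),f(356,230,42))
cv2.imwrite("pics/w5c.png",cv2.resize(im[165:305,260:380],(500,583),interpolation=2))
```

```text
184 318.0 [516.4  -3.6]
196 318.26 [523.2  -3.2]
208 318.2 [530.1  -3. ]
220 318.24 [537.1  -2.8]
232 318.25 [544.2  -2.5]
244 318.29 [551.5  -2.3]
256 318.29 [558.8  -2. ]
268 318.36 [566.3  -1.7]
280 318.43 [574.   -1.5]
[(172, np.int64(75)), (173, np.int64(74)), (174, np.int64(75)), (175, np.int64(72)), (176, np.int64(59)), (177, np.int64(44)), (178, np.int64(25)), (179, np.int64(25)), (180, np.int64(22)), (181, np.int64(25)), (182, np.int64(24)), (183, np.int64(25)), (184, np.int64(22)), (185, np.int64(33)), (186, np.int64(41)), (187, np.int64(52)), (188, np.int64(62)), (189, np.int64(67)), (190, np.int64(73)), (191, np.int64(72)), (192, np.int64(72)), (193, np.int64(72)), (194, np.int64(75)), (195, np.int64(74))] [(280, np.int64(73)), (281, np.int64(75)), (282, np.int64(73)), (283, np.int64(74)), (284, np.int64(75)), (285, np.int64(73)), (286, np.int64(80)), (287, np.int64(94)), (288, np.int64(106)), (289, np.int64(122)), (290, np.int64(131)), (291, np.int64(128)), (292, np.int64(126)), (293, np.int64(125)), (294, np.int64(127)), (295, np.int64(124))]
ends [514.7  -3.1] [579.7  -0.9]
sides [546.5 -24.4] [544.9  20.2]
```

View pics/w5c.png

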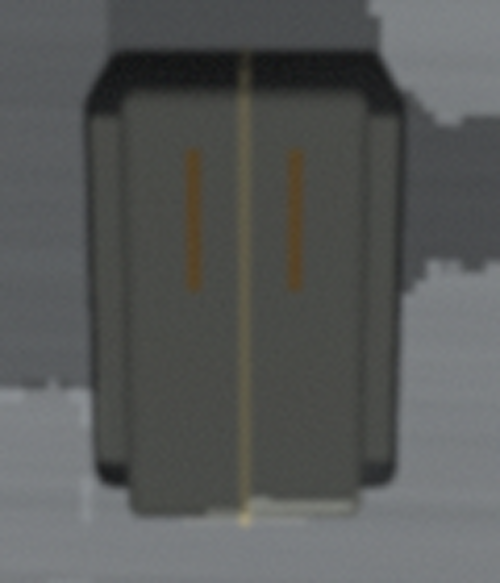

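Request:
{"op": "carry_out", "data": {"plan": [{"grip":1,"linear":[-1,-1,-30],"turn":0},{"grip":1,"linear":[-1,-1,-55],"turn":0},{"grip":1,"linear":[-1,-1,-75],"turn":0},{"grip":1,"linear":[-1,-1,-90],"turn":0},{"grip":1,"linear":[-1,-1,-99],"turn":0},{"grip":1,"linear":[-1,-1,-103],"turn":0},{"grip":1,"linear":[-1,-1,-103],"turn":0},{"grip":1,"linear":[-1,-1,-103],"turn":0},{"grip":-1,"linear":[-1,-1,-103],"turn":0},{"grip":-1,"linear":[-1,-1,-103],"turn":0},{"grip":-1,"linear":[-1,-1,-103],"turn":0},{"grip":-1,"linear":[-1,-1,-103],"turn":0},{"grip":-1,"linear":[-1,-1,-103],"turn":0},{"grip":-1,"linear":[-1,-1,-103],"turn":0},{"grip":-1,"linear":[-1,-1,-103],"turn":0}], "squeeze": 50}}

```text
time: 18.4
position: [0.5495, -0.0012, 0.0141]
tcp_rot: [-0.707, 0.707, 0.011, -0.01]
wrist_force: [-2.1, -0.9, 5.6]
width: 0.514
```

Request:
{"op": "carry_out", "data": {"plan": [{"grip":-1,"linear":[0,0,10],"turn":0},{"grip":-1,"linear":[0,0,30],"turn":0},{"grip":-1,"linear":[0,0,60],"turn":0},{"grip":-1,"linear":[0,0,100],"turn":0},{"grip":-1,"linear":[0,0,140],"turn":0},{"grip":-1,"linear":[0,10,170],"turn":0},{"grip":-1,"linear":[5,45,176],"turn":-2},{"grip":-1,"linear":[10,85,176],"turn":-4},{"grip":-1,"linear":[20,125,176],"turn":-7},{"grip":-1,"linear":[25,165,176],"turn":-7},{"grip":-1,"linear":[30,205,176],"turn":-7},{"grip":-1,"linear":[35,245,176],"turn":-7},{"grip":-1,"linear":[40,280,176],"turn":-7},{"grip":-1,"linear":[41,300,176],"turn":-7},{"grip":-1,"linear":[41,300,176],"turn":-7},{"grip":-1,"linear":[41,300,176],"turn":-7},{"grip":-1,"linear":[41,300,176],"turn":-7}]}}

```text
time: 20.1
position: [0.5904, 0.2964, 0.1889]
tcp_rot: [-0.706, 0.707, -0.034, 0.033]
wrist_force: [-0.6, -0.5, -3.7]
width: 0.51
```

Run:
```python
from h import *
import pickle
m=camera_model("wrist");im=read_camera("wrist");cv2.imwrite("pics/w6.png",im);pickle.dump(m,open("w6.pkl","wb"))
s=sensors.get_state();print(s["position"],s["q"].round(2))
```

```text
[0.59060088 0.29639565 0.18905623] [-0.29  0.52 -0.31  1.54  0.17  1.1   0.84]
```

View pics/w6.png

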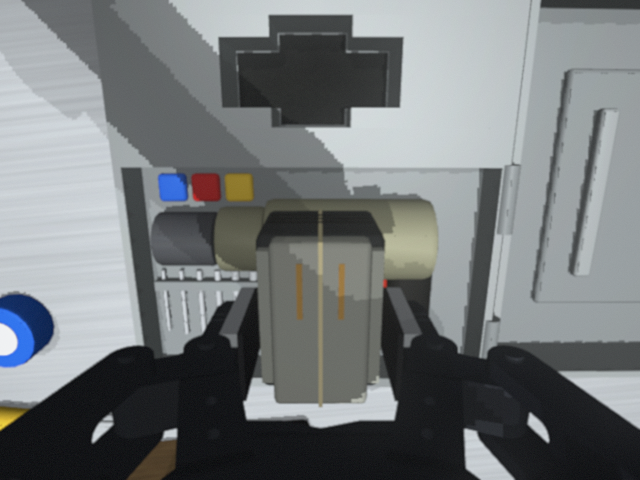

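The notches go to full depth (same dark floor). The pocket cross shows its notch edges at u≈219 and 402, and its ends at v≈15 and 127. The pack is held straight, with its seam at u≈320.

Run:
```python
from h import *
import pickle
m=pickle.load(open("w6.pkl","rb"));im=cv2.imread("pics/w6.png");g=cv2.cvtColor(im,6)
cv2.imwrite("pics/w6c.png",cv2.resize(im[5:140,205:415],(778,500),interpolation=2))
k=(g<90).astype(np.uint8);k[140:]=0;k[:,:200]=0;k[:,420:]=0;k[:5]=0
cs=cv2.findContours(k,0,2)[0];c=max(cs,key=cv2.contourArea);print(cv2.boundingRect(c),cv2.contourArea(c))
f=lambda u,v,z:plane(m,u,v,z/1000)*1000
ap=cv2.approxPolyDP(c,4,True)[:,0];
for p in ap: print(p,f(*p,64).round(1)[:2])
pts=np.array([f(u,v,64)[:2] for u,v in ap],np.float32)
r=cv2.minAreaRect(pts);print(r)
print("seam dir",f(320,215,190)[:2]) 
for v in range(240,400,40):
    row=np.clip(im[v,308:332,2].astype(int)-im[v,308:332,0]-14,0,None);print(v,(row*np.arange(308,332)).sum()/max(1,row.sum()))
L=g.astype(int);print([ (v,L[v,310]) for v in range(205,245,3)],[(v,L[v,310]) for v in range(392,410)])
```

```text
(219, 16, 183, 111) 15418.0
[219  38] [464.8 241.5]
[222 105] [506.1 237. ]
[270 107] [510.5 269. ]
[272 126] [522.9 268.8]
[348 125] [527.2 320.3]
[351 106] [515.  323.2]
[398 106] [518.  354.7]
[401  38] [476.  358.6]
[352  38] [473.1 327.1]
[351  16] [460.1 327.4]
[270  16] [455.2 276. ]
[268  38] [467.9 273.1]
((491.3984375, 297.7683410644531), (118.25028228759766, 68.11920166015625), 84.69103240966797)
seam dir [558.98789856 298.49706562]
240 319.9714285714286
280 319.9605263157895
320 319.94871794871796
360 320.09090909090907
[(205, np.int64(89)), (208, np.int64(94)), (211, np.int64(50)), (214, np.int64(35)), (217, np.int64(36)), (220, np.int64(38)), (223, np.int64(36)), (226, np.int64(40)), (229, np.int64(38)), (232, np.int64(39)), (235, np.int64(51)), (238, np.int64(81)), (241, np.int64(94)), (244, np.int64(123))] [(392, np.int64(108)), (393, np.int64(108)), (394, np.int64(107)), (395, np.int64(106)), (396, np.int64(108)), (397, np.int64(108)), (398, np.int64(106)), (399, np.int64(108)), (400, np.int64(106)), (401, np.int64(103)), (402, np.int64(107)), (403, np.int64(151)), (404, np.int64(195)), (405, np.int64(208)), (406, np.int64(209)), (407, np.int64(207)), (408, np.int64(206)), (409, np.int64(208))]
```

View pics/w6c.png

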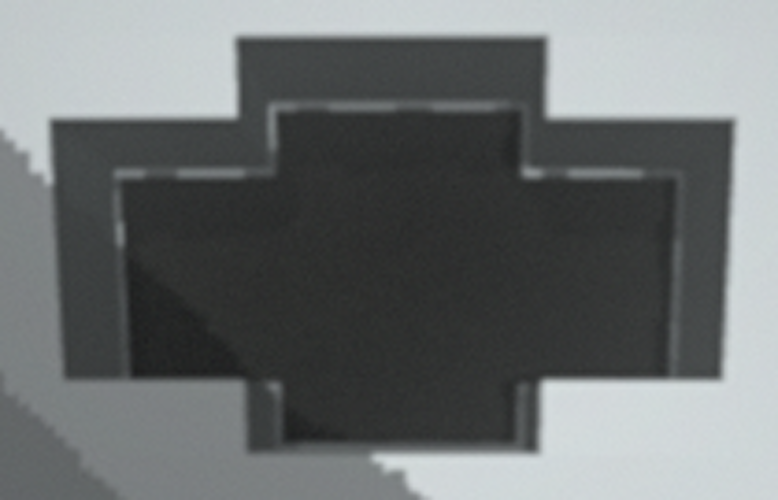

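Run:
```python
from h import *
import pickle
m=pickle.load(open("w6.pkl","rb"))
f=lambda u,v,z:(plane(m,u,v,z/1000)*1000).round(1)[:2]
a,b=f(320,236.5,226.9),f(320,403,226.9);print(a,b,(a+b)/2,np.linalg.norm(a-b))
```

```text
[557.6 298.7] [619.8 292.8] [588.7  295.75] 62.47919653772759
```

Request:
{"op": "carry_out", "data": {"plan": [{"grip":-1,"linear":[-35,0,0],"turn":0},{"grip":-1,"linear":[-70,0,-20],"turn":0},{"grip":-1,"linear":[-98,0,-50],"turn":0},{"grip":-1,"linear":[-98,0,-80],"turn":0},{"grip":-1,"linear":[-98,0,-95],"turn":0},{"grip":-1,"linear":[-98,0,-95],"turn":0},{"grip":-1,"linear":[-98,0,-95],"turn":0},{"grip":-1,"linear":[-98,0,-95],"turn":0}]}}

```text
time: 20.95
position: [0.4941, 0.2994, 0.0958]
tcp_rot: [0.707, -0.706, 0.032, -0.034]
wrist_force: [1.3, -0.2, -3.2]
width: 0.515
```

Run:
```python
from h import *
import pickle
m=camera_model("wrist");im=read_camera("wrist");cv2.imwrite("pics/w7.png",im);pickle.dump(m,open("w7.pkl","wb"))
t=read_camera("top");cv2.imwrite("pics/t7.png",cv2.resize(t[220:350,60:200],(646,600),interpolation=2))
s=sensors.get_state();print(s["position"],s["tcp_rot"])
```

```text
[0.49360862 0.29950667 0.09563372] [ 0.7068677  -0.70580504  0.03219059 -0.03377976]
```

View pics/w7.png

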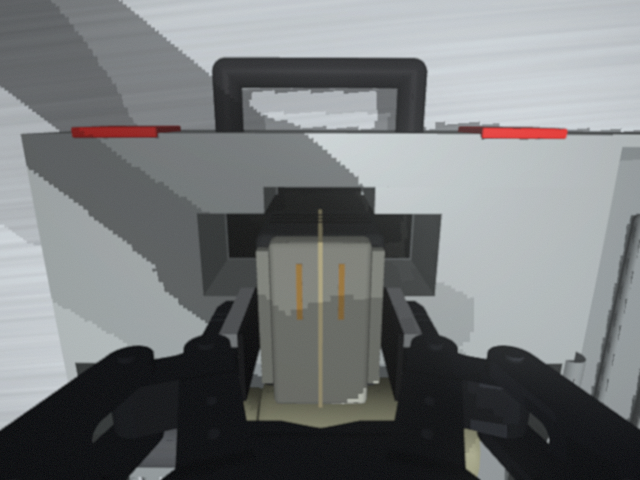

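View pics/t7.png

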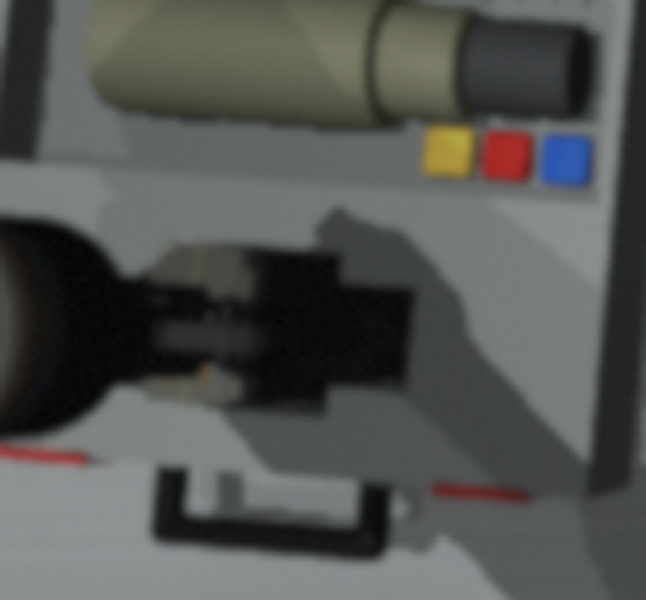

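Run:
```python
from h import *
import pickle
m=pickle.load(open("w7.pkl","rb"));im=cv2.imread("pics/w7.png");L=cv2.cvtColor(im,6).astype(int)
f=lambda u,v,z:(plane(m,u,v,z/1000)*1000).round(1)[:2]
print([(v,L[v,320]) for v in range(180,196)])
print("end",f(320,187.5,64),"notch -x edges",f(200,214,64),f(440,214,64),"+x edges",f(204,295,64),f(436,295,64))
a,b=f(320,236.5,95.6-14.1+52),f(320,403,95.6-14.1+52);print("pack",(a+b)/2)
```

```text
[(180, np.int64(124)), (181, np.int64(124)), (182, np.int64(124)), (183, np.int64(124)), (184, np.int64(124)), (185, np.int64(120)), (186, np.int64(106)), (187, np.int64(77)), (188, np.int64(49)), (189, np.int64(37)), (190, np.int64(40)), (191, np.int64(42)), (192, np.int64(39)), (193, np.int64(42)), (194, np.int64(43)), (195, np.int64(41))]
end [456.9 302.1] notch -x edges [464.3 242.6] [475.3 359.3] +x edges [506.8 237.2] [518.2 356.6]
pack [492.45 298.65]
```

Request:
{"op": "carry_out", "data": {"plan": [{"grip":-1,"linear":[-1.5,0,-6],"turn":0},{"grip":-1,"linear":[-1.5,0,-12],"turn":0},{"grip":-1,"linear":[-1.5,0,-17],"turn":0},{"grip":-1,"linear":[-1.5,0,-22],"turn":0},{"grip":-1,"linear":[-1.5,0,-28],"turn":0},{"grip":-1,"linear":[-1.5,0,-34],"turn":0},{"grip":-1,"linear":[-1.5,0,-40],"turn":0},{"grip":-1,"linear":[-1.5,0,-40],"turn":0}]}}

```text
time: 21.85
position: [0.4899, 0.2985, 0.053]
tcp_rot: [-0.706, 0.707, -0.033, 0.032]
wrist_force: [-0.2, -1.1, -3.4]
width: 0.513
```

Request:
{"op": "carry_out", "data": {"plan": [{"grip":-1,"linear":[0.5,0,-6],"turn":0},{"grip":-1,"linear":[0.5,0,-12],"turn":0},{"grip":-1,"linear":[0.5,0,-18],"turn":0},{"grip":-1,"linear":[0.5,0,-24],"turn":0},{"grip":-1,"linear":[0.5,0,-28],"turn":0},{"grip":-1,"linear":[0.5,0,-31],"turn":0},{"grip":-1,"linear":[0.5,0,-33],"turn":0},{"grip":-1,"linear":[0.5,0,-34],"turn":0},{"grip":-1,"linear":[0.5,0,-34],"turn":0}]}}

```text
time: 22.75
position: [0.4912, 0.2991, 0.0204]
tcp_rot: [0.706, -0.706, 0.033, -0.033]
wrist_force: [-0.3, -0.3, -3.6]
width: 0.512
```

Request:
{"op": "carry_out", "data": {"plan": [{"grip":-1,"linear":[0,0,-0.7],"turn":0},{"grip":-1,"linear":[0,0,-1.4],"turn":0},{"grip":-1,"linear":[0,0,-1.4],"turn":0}]}}

```text
time: 23.05
position: [0.4914, 0.2991, 0.0201]
tcp_rot: [0.706, -0.706, 0.032, -0.033]
wrist_force: [-4.3, -1.6, 7.6]
width: 0.511
```

The pack touches the floor at the expected height (TCP 20.1 mm). I release with a partial opening and rise straight up.

Request:
{"op": "carry_out", "data": {"plan": [{"grip":0.4,"linear":[0,0,0],"turn":0},{"grip":0.4,"linear":[0,0,0],"turn":0},{"grip":0.4,"linear":[0,0,0],"turn":0},{"grip":0.4,"linear":[0,0,0],"turn":0},{"grip":0.4,"linear":[0,0,0],"turn":0},{"grip":0.4,"linear":[0,0,10],"turn":0},{"grip":0.4,"linear":[0,0,25],"turn":0},{"grip":0.4,"linear":[0,0,50],"turn":0},{"grip":0.4,"linear":[0,0,80],"turn":0},{"grip":0.4,"linear":[0,0,120],"turn":0},{"grip":0.4,"linear":[20,0,160],"turn":0},{"grip":0.4,"linear":[60,0,190],"turn":0},{"grip":0.4,"linear":[80,0,200],"turn":0},{"grip":0.4,"linear":[80,0,200],"turn":0},{"grip":0.4,"linear":[80,0,200],"turn":0}]}}

```text
time: 24.55
position: [0.5708, 0.299, 0.2196]
tcp_rot: [0.707, -0.706, 0.033, -0.033]
wrist_force: [0.0, 0.1, -0.6]
width: 0.701
```

Run:
```python
from h import *
m=camera_model("wrist");im=read_camera("wrist");cv2.imwrite("pics/w8.png",im);import pickle;pickle.dump(m,open("w8.pkl","wb"))
s=read_camera("side");cv2.imwrite("pics/s8.png",s)
print(sensors.get_state()["position"],sensors.get_state()["wrist_force"])
```

```text
[0.569318   0.29913739 0.21827857] [ 0.11189554 -0.58169196 -0.24819361]
```

View pics/w8.png

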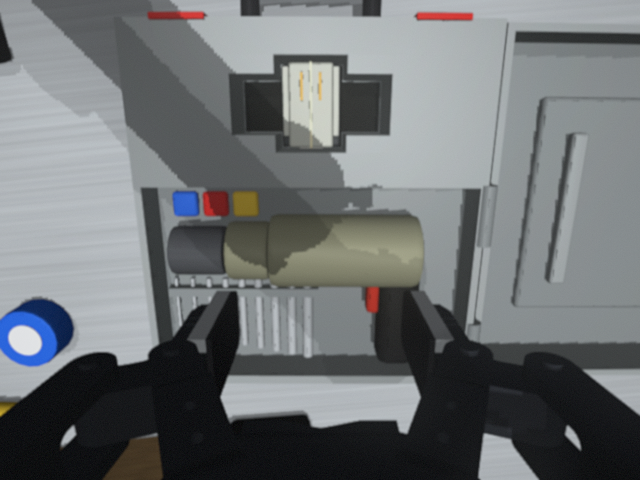

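View pics/s8.png

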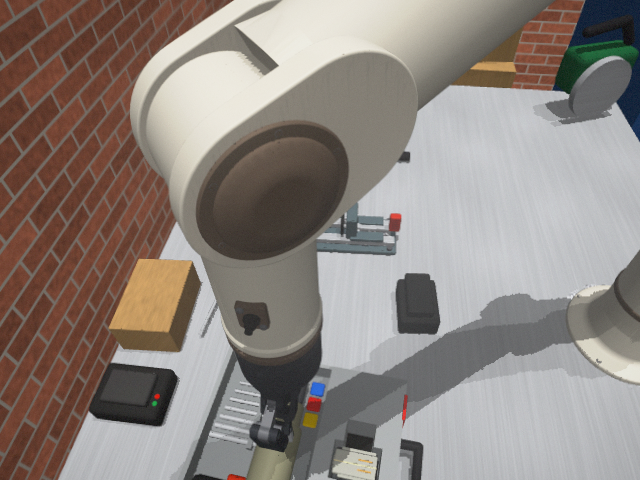

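The pack stands straight in the pocket at (311,105), contacts up, with clear gaps on all sides. I do one quick height check from the rail length, then hand in.

Run:
```python
from h import *
import pickle
m=pickle.load(open("w8.pkl","rb"));im=cv2.imread("pics/w8.png");L=cv2.cvtColor(im,6).astype(int)
e=[L[v,305] for v in range(50,160)];d=np.diff(e);a=50+np.argmax(d)+.5;b=50+np.argmin(d[80:])+80.5
print(a,b)
for z in(.058,.068): print(z,np.linalg.norm(plane(m,305,a+.5,z)-plane(m,305,b+.5,z)),plane(m,311,105,z).round(4))
print(sensors.get_state()["time"],bot.hand_in())
```

```text
61.5 148.5
0.058 0.06310197380296864 [0.491  0.2987 0.058 ]
0.068 0.06116447683044987 [0.4914 0.2989 0.068 ]
the job is handed in; nothing more can be done
24.65 None
```

The battery pack is in its pocket in the tool case, upright with its contacts up, and I handed the job in at about 25 s of the 69 s allowed.

**What I did:**
- I lifted the red pawl and slid the jaw back. With the pawl raised it would not move further under a 24 N pull.
- I then released the tab and lifted the pack straight up by its ends.
- I set the pack down on bare bench, regripped it across its long sides, and lowered it into the pocket before letting go.

**Last checks:**
- **Jaw travel:** the tab moved 23.9 mm in the wrist camera's measurement. Rougher edge readings from the top and side cameras gave 22.4 to 23.6 mm. I trusted the 23.9 mm figure and the firm stop.
- **Pack position:** its centre is at about (491, 299) mm, against a measured pocket centre of about (491, 299). The top and wrist cameras disagreed by about 1.5 mm on the pocket's x, or about 4 mm in the target once the pack in the gripper was measured too. I aimed between them, and there was no side contact on the way down.
- **Height:** floor contact came at the height expected for the pack standing flat on the pocket floor. The rail-length check gave 63.1 mm against a nominal 62 mm, which is too coarse to prove height by itself.
- **Other items:** the gripper was clear and touching nothing at hand-in. I moved nothing else on purpose and saw nothing displaced, but the arm hid the pink block, the glue, the knife and part of the screwdriver in the last side picture.

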